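Hang the nesting desk trays on their sprung hook

ROBOT

A 7-joint arm with a two-finger parallel gripper is mounted at the origin on the work surface. World frame = base frame: x ahead of the robot, y to its left, z up, the work surface at z = 0. Lengths are in m, angles in rad, forces in N, time in s.
With the tool pointing down it reaches from about 0.4 to 0.875 m from the base axis. Payload 19.3 kg.
Tool frame: the origin (TCP) lies at the very end of the fingers, on their centre line; the grasp point (between the pads) lies bot.pinch_z behind it (bot.pinch_z is the distance from the TCP to the grasp point, in m); z points along the fingers, y is the line along which they close (so a half turn about z gives the same grasp; the last joint's range is limited). The gripper opens to 85 mm and grips with 20 to 120 N. Pads are 22 mm wide; open, the fingers measure 114 mm over their backs; the gripper's body (76 mm by 85 mm) begins 54 mm behind the grasp point. The pads swing forward as they close: fully open they stand 13 mm farther back than shut.
Start: joints at [-1.328, 0.521, -0.036, 1.599, 0.021, 1.021, -0.113], TCP at [0.192, 0.595, 0.231] pointing down, gripper open.
Joint ranges: [-2.91, 2.91], [-0.3, 2.13], [-1.5, 1.42], [0.17, 2.43], [-1.26, 4.41], [0.16, 1.93], [-2.52, 2.52]. Speed limits (rad/s): [1.89, 1.89, 2.39, 2.39, 3.01, 3.01, 3.01].

INTERFACE

Orientations are given as [roll, pitch, yaw] about the fixed x, y, z axes, in that order (R = Rz(yaw) Ry(pitch) Rx(roll)).
In Python, from workcell import bot, grab_frame, ticket gives the robot as it stands.
- The arm moves only by the tool arm_command, never from a script. Its argument "commands" is a list of rows, each a list of 3 entries, a list of its own where there are three numbers: the shift along the world's x, y, z in mm, then the turn about the world's z in rad, then the gripper command: -1 is fully open, 1 is shut, values between are in proportion. In form: [[[tx, ty, tz], roll, fingers], ...]. A call has 1 to 20 rows; each row shifts and turns the commanded pose from where the row before left it; what a row does not reach is not made up. A row lasts 1/10 s, in which the tool goes at most 50 mm and 8.59 degrees, less where a joint would pass 70% of its speed; a pose out of reach is approached as far as the arm can. A call with a gripper value outside its range is refused whole. The fingers move at their own pace and stop on an object; "newtons" is the grip in N (left out, the last holds). Time passes only in rows, so rows that do not move let the fingers close. It gives the time, the measured TCP pose, the force, the opening and the grip force at its end, in the units of the state.
- bot.observe(): the state, without advancing time (a new reading comes with each control period).
- grab_frame(name): name is "scene" or "top" or "wrist"; returns a dict with "image" (480x640x3 uint8, red, green, blue), "vertical_fov" (degrees; the focal length in pixels is half the picture's height over the tangent of half this angle, whatever the lens; pixels are square), "cx", "cy" (the principal point, pixels), "R" (3x3) and "t" (3): a world point X has camera coordinates R X + t. Camera axes: x right, y down, z forward; pixel columns grow to the right and rows downward; lengths in m; the calibration is good to about 2 mm. A picture is of the moment at which its call begins. There is no depth.
- ticket.job_done(): hands the job in; it is judged then, once.
The state is a dict: "clock": time; "qpos": joint angles; "qd": joint speeds; "joint_efforts": joint torques, N m; "position": TCP position; "tool_rot": TCP orientation; "force": force on the tool from outside, world axes, zero at the start; "moment": the same for the moment, N m; "grip_width": finger opening in m; "finger_force": force on a finger pad.
Only numpy, scipy, OpenCV 4.12 (cv2) and the standard library are available. Lean on these libraries where they do the work, as an engineer would, in place of code of your own. Each camera call takes 0.05 s, during which the arm holds its last target. There are 200 camera calls.

TASK

Put the three desk trays away on the hook stand in order, smallest, then middle, then largest, each hung by its slot with its hollow side to the post so that it closes over the one before. As you hang each tray, slide it back along the bar and press it for a moment against what is behind it until you feel the sprung back stop go in about half its travel, gently and never to its end. Leave all three hanging flush, straight and still, and do not disturb the other things on the desk.

Things in the scene. Friction and masses are not known exactly. Their poses are not given: they have to be found in the camera images.
- tray_s: smallest tray, white plastic, ~60 g: upright panel 56 mm wide (y), 10 mm thick (x -5 to +5 mm), 84 mm tall; the top 22 mm is a lip 40 mm wide, 8 mm thick (x -5 to +3), to grip. On its hollow side (+x) a rim 10 mm deep: 5 mm thick at both sides up to z = 50 mm (46 mm wide inside), 4 mm at the foot. Origin: centre of the panel's underside, z up, -x its plain front. Starts upright in its stand
- tray_m: middle tray, white plastic, ~85 g: upright panel 76 mm wide (y), 10 mm thick (x -5 to +5 mm), 114 mm tall; the top 44 mm is a lip 40 mm wide, 8 mm thick (x -5 to +3), to grip. On its hollow side (+x) a rim 10 mm deep: 6 mm thick at both sides up to z = 58 mm (64 mm wide inside), 4 mm at the foot. Origin: centre of the panel's underside, z up, -x its plain front. Starts upright in its stand
- tray_l: largest tray, white plastic, ~110 g: upright panel 96 mm wide (y), 10 mm thick (x -5 to +5 mm), 144 mm tall; the top 66 mm is a lip 40 mm wide, 8 mm thick (x -5 to +3), to grip. On its hollow side (+x) a rim 10 mm deep: 6 mm thick at both sides up to z = 66 mm (84 mm wide inside), 4 mm at the foot. Origin: centre of the panel's underside, z up, -x its plain front. Starts upright in its stand
- tray_s_slot (a point): centre of the smallest tray's hanging slot, in mid-thickness of the panel, 35 mm above the tray's underside and 49 mm below its top edge; the slot reaches 15 mm above and below it and 8 mm to either side; axes as the tray
- tray_m_slot (a point): centre of the middle tray's hanging slot, in mid-thickness of the panel, 43 mm above the tray's underside and 71 mm below its top edge; the slot reaches 15 mm above and below it and 8 mm to either side; axes as the tray
- tray_l_slot (a point): centre of the largest tray's hanging slot, in mid-thickness of the panel, 51 mm above the tray's underside and 93 mm below its top edge; the slot reaches 15 mm above and below it and 8 mm to either side; axes as the tray
- hook: hook stand, fixed: white foot plate 150 x 110 x 12 mm, white post 26 mm wide (y) and 24 mm thick, top 177 mm above the desk, and a steel bar of 8 mm diameter that leaves the post's front face towards -x. Origin on the desk under the centre of the post's front face; -x points out along the bar, z up
- hook_root (a point): on the bar's axis, where it leaves the post's front face, 165 mm above the desk; axes as the hook stand. The bar runs level for 98 mm to -x, then bends up, rising 14 mm over its last 18 mm
- hook_tip (a point): centre of the bar's round end, 116 mm to -x of hook_root and 14 mm higher. A tray held with its slot centre 7 mm above hook_root's height passes straight over the tip (about 4 mm to spare all round); hung on the level bar, its slot centre lies 11 mm below hook_root
- backstop: black rubber disc (28 mm wide, the bar runs through it) on a spring before the post. This origin is the hook's and does NOT show the disc: its face stands 24 to 48 mm before hook_root, set anew each time, found by feel. It gives from 1 N on, 1 mm per 3 N more (damped: at 15 mm/s 2 N extra), half way at 7 N, hard stop after 4 mm at 13 N; let go, it creeps back, trays with it
- mug: white mug 76 mm wide, 85 mm tall; origin at the centre of its underside; leave alone
- tape: roll of clear tape lying flat, 84 mm wide, 24 mm tall; origin at the centre of its underside; leave alone
- pen_cup: steel pen cup 72 mm wide, 90 mm tall; origin at the centre of its underside; leave alone
- stapler: black and grey stapler 130 x 34 x 42 mm, long along its x; origin at the centre of its underside; leave alone
- jar: glass jar with a lid, 64 mm wide, 75 mm tall; origin at the centre of its underside; leave alone
- notebook: brown notebook 210 x 150 x 16 mm; origin at the centre of its underside; leave alone
- eraser: dark eraser in a card sleeve, 55 x 24 x 14 mm; origin at the centre of its underside; leave alone
- hole_punch: grey hole punch 70 x 40 x 35 mm; origin at the centre of its underside; leave alone
- stand_s: wooden stand of the smallest tray, fixed: 46 x 72 x 30 mm with a slot 26 mm wide along y, its floor 8 mm above the desk; origin on the desk, under the origin of the tray in it; the tray lifts straight up out of it
- stand_m: wooden stand of the middle tray, fixed: 46 x 92 x 30 mm with a slot 26 mm wide along y, its floor 8 mm above the desk; origin on the desk, under the origin of the tray in it; the tray lifts straight up out of it
- stand_l: wooden stand of the largest tray, fixed: 46 x 112 x 30 mm with a slot 26 mm wide along y, its floor 8 mm above the desk; origin on the desk, under the origin of the tray in it; the tray lifts straight up out of it
Mind the look-alikes: they are no part of the job. What is shaped like the hook but pink or turquoise is not meant.

How it is judged:
On the way, in this order (a step that is already met when the one before it is completed fails the run):
1. smallest tray on the hook, its hollow over the back stop, pressed against the cushion with at least 3.5 N (x of tray_s_slot in the frame of hook_root between -0.102 and -0.01 m and y of tray_s_slot in the frame of hook_root between -0.007 and 0.007 m and z of tray_s_slot in the frame of hook_root between -0.017 and 0.006 m and contact force between tray_s and backstop above 3.5 N), for 0.2 s.
2. middle tray on the hook, pressed against the smallest and so against the cushion with at least 3.5 N (all of step 1 and x of tray_m_slot in the frame of hook_root between -0.102 and -0.01 m and y of tray_m_slot in the frame of hook_root between -0.007 and 0.007 m and z of tray_m_slot in the frame of hook_root between -0.017 and 0.006 m and contact force between tray_m and tray_s above 3.5 N), for 0.2 s.
3. largest tray on the hook, pressed against the middle one and so the whole stack against the cushion with at least 3.5 N (all of step 2 and x of tray_l_slot in the frame of hook_root between -0.102 and -0.01 m and y of tray_l_slot in the frame of hook_root between -0.007 and 0.007 m and z of tray_l_slot in the frame of hook_root between -0.017 and 0.006 m and contact force between tray_l and tray_m above 3.5 N), for 0.2 s.
At the end, for the whole second after the job is handed in: All three trays hang by their slots on the level bar (slot centre 7.5 to 15 mm under its axis, within 6 mm sideways, 12 to 100 mm from the post), upright and square within 0.12 rad, at rest; middle in front of smallest, largest in front of middle, slot centres 7 to 13 mm apart along the bar (x of tray_s_slot in the frame of hook_root between -0.1 and -0.012 m and y of tray_s_slot in the frame of hook_root between -0.006 and 0.006 m and z of tray_s_slot in the frame of hook_root between -0.015 and -0.0075 m and angle between the x axis of each of tray_s, tray_m, tray_l and the x axis of hook, either way round below 0.12 rad and linear speed of each of tray_s, tray_m, tray_l below 0.02 m/s and angle between each of tray_s, tray_m, tray_l's own z axis and vertical below 0.12 rad and x of tray_m_slot in the frame of hook_root between -0.1 and -0.012 m and y of tray_m_slot in the frame of hook_root between -0.006 and 0.006 m and z of tray_m_slot in the frame of hook_root between -0.015 and -0.0075 m and x of tray_l_slot in the frame of hook_root between -0.1 and -0.012 m and y of tray_l_slot in the frame of hook_root between -0.006 and 0.006 m and z of tray_l_slot in the frame of hook_root between -0.015 and -0.0075 m and x of tray_m_slot in the frame of tray_s_slot between -0.013 and -0.007 m and x of tray_l_slot in the frame of tray_m_slot between -0.013 and -0.007 m and x of tray_m_slot in the frame of tray_l_slot between 0.007 and 0.013 m); the robot touches nothing.
It fails at once if the back stop is hit or pushed hard (over 12 N) (contact force between backstop and anything else above 12 N).
It fails at once if the hook stand is pushed or struck with more than 40 N (contact force between hook and anything else above 40 N).
It fails at once if a bystander is moved more than 25 mm (distance of any of mug, tape, pen_cup, stapler, jar, notebook, eraser, hole_punch from where it was at the start of the episode above 0.025 m).
It also fails if it takes over 72 s, if anything falls off the work surface, if the arm or the gripper's body presses on something with over 40 N, if the wrist force passes 120 N, or if a joint passes its speed limit or range.

## Working session

There is one attempt and no reset: what is moved stays moved. The work goes in short steps, Python scripts to look and compute and a tool call to move; the robot and the scene stay as the last step left them, time stands still between calls to the robot, and variables do not carry over. Pictures are saved under pics/ and viewed, at most 10 in all, crops included, and the job is handed in when it is done.

Besides the shell and the picture viewer there is one more tool, called as name(argument=value, ...) on one line, values as JSON. arm_command: Moves the arm, as the interface text tells. Its arguments: {"type":"object","properties":{"commands":{"type":"array"},"newtons":{"type":"number"}},"required":["commands"]}

```bash
mkdir -p pics; ls
python3 - <<'E'
from workcell import bot, grab_frame
import cv2,pickle,numpy as np
s=bot.observe(); print(s, bot.pinch_z)
d={}
for n in("scene","top","wrist"):
    f=grab_frame(n); d[n]=f; cv2.imwrite(f"pics/{n}0.png",f["image"][:,:,::-1]); print(n,f["vertical_fov"],f["cx"],f["cy"],np.round(f["R"],4).tolist(),np.round(f["t"],4))
pickle.dump(d,open("f0.pkl","wb"))
E
```

```text
pics
{'clock': 0.0, 'qpos': array([-1.32819014,  0.52201365, -0.03631499,  1.59997112,  0.0211838 ,
        1.0210803 , -0.11281261]), 'qd': array([-0.0005931 , -0.00199558,  0.00022203,  0.00025157, -0.0004961 ,
        0.00060112,  0.00201973]), 'joint_efforts': array([-1.58741295e-03, -9.27127075e+01,  1.97909296e+00, -3.69946826e+01,
        1.77753990e-02,  8.08502053e-03,  2.67922439e-05]), 'position': array([0.19227015, 0.59436036, 0.23073929]), 'tool_rot': array([-3.14050674e+00,  6.84887584e-05,  2.82874402e+00]), 'force': array([ 1.1771954 ,  0.20875575, -0.40454307]), 'moment': array([ 0.0224936 , -0.03774788, -0.02379184]), 'finger_force': 0.0, 'grip_width': 0.08532452742251222} 0.0187
scene 57.92668765094555 309.71875633517664 237.74751307594016 [[-0.6355, 0.772, -0.0136], [0.5135, 0.4093, -0.7542], [-0.5767, -0.4863, -0.6565]] [ 0.3031 -0.1827  1.6197]
top 44.96804219888341 307.6675835201594 244.28388363802227 [[0.0034, -0.9998, -0.0188], [-0.9903, -0.0008, -0.1387], [0.1387, 0.0191, -0.9902]] [0.0668 0.5207 1.3334]
wrist 70.64298296026837 318.25443217071546 242.5158816567113 [[0.3066, 0.9518, -0.0008], [0.9019, -0.2902, 0.32], [0.3044, -0.0988, -0.9474]] [-0.6239 -0.0426  0.38  ]
```

View pics/scene0.png

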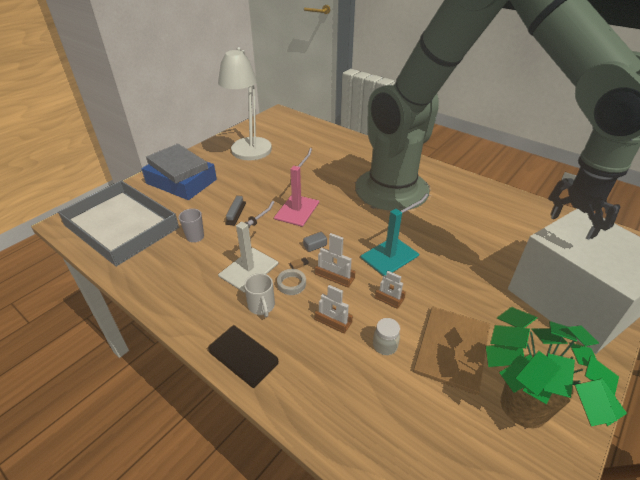

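View pics/top0.png

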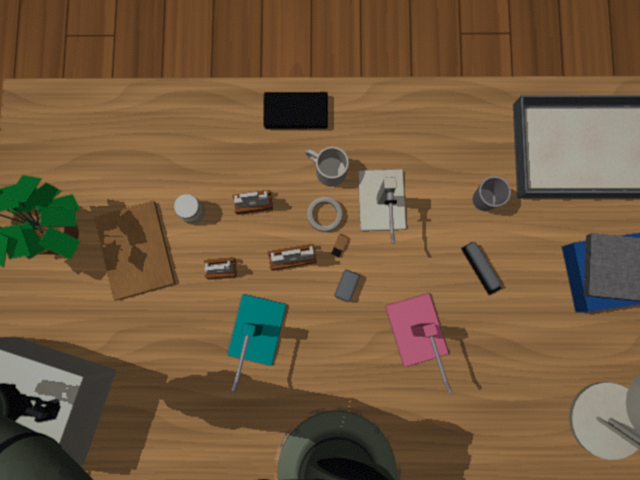

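The top view shows white hook at (383,200) with its bar pointing down (-x), and pink (425,330) and turquoise (258,330) decoys. The trays stand at (220,268) S, (252,202) M and (292,257) L. The white hook fits the description; I'll confirm it in an enlarged crop together with the trays.

Run:
```python
import cv2,numpy as np
t=cv2.imread("pics/top0.png");s=cv2.imread("pics/scene0.png")
a=cv2.resize(t[150:290,195:415],(800,509),interpolation=cv2.INTER_CUBIC)
cv2.imwrite("pics/topcrop.png",a)   # scale 3.636, origin 195,150
b=cv2.resize(s[190:340,215:415],(800,600),interpolation=cv2.INTER_CUBIC)
cv2.imwrite("pics/scenecrop.png",b) # scale 4, origin 215,190
```

```text
(no output)
```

View pics/topcrop.png

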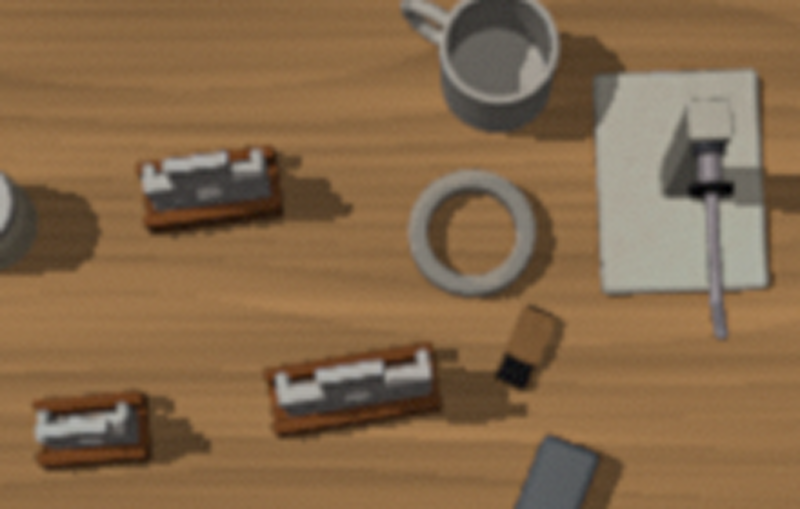

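View pics/scenecrop.png

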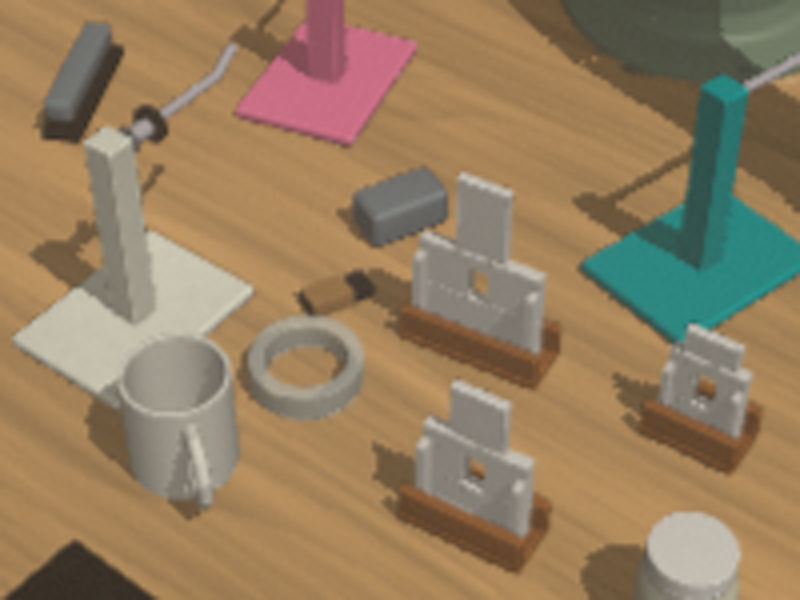

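The scene crop confirms the white hook: post at crop (112,145), bar running away from the scene camera, with the black disc at (149,124). All three trays show their hollow rims towards the scene camera (+x), so only small yaw changes are needed. I'll triangulate coarsely next and refine later from the wrist.

```bash
cat > h.py <<'E'
import numpy as np, pickle, cv2
from scipy.optimize import least_squares
def K(f):
    fl=240/np.tan(np.radians(f["vertical_fov"]/2)); return np.array([[fl,0,f["cx"]],[0,fl,f["cy"]],[0,0,1]])
def proj(f,X):
    c=np.atleast_2d(X)@f["R"].T+f["t"]; p=c@K(f).T; return p[:,:2]/p[:,2:]
def tri(obs): # [(frame,px)]
    r=least_squares(lambda X:np.concatenate([proj(f,X)[0]-p for f,p in obs]),[.6,0,.1])
    return r.x, np.sqrt(np.mean(r.fun**2))
def cen(f): return -f["R"].T@f["t"]
E
python3 - <<'E'
from h import *
d=pickle.load(open("f0.pkl","rb"));S,T,W=d["scene"],d["top"],d["wrist"]
print("cams",cen(S),cen(T),cen(W))
s=lambda x,y:np.array([215+x/4,190+y/4]); t=lambda x,y:np.array([195+x/3.636,150+y/3.636])
for n,a,b in [("L",(487,180),(350,369)),("M",(481,393),(196,160)),("S",(716,337),(80,428)),("post",(111,143),(710,120)),("tip",(233,48),(721,332)),("disc",(149,124),(711,187)),
 ]:
    print(n,*[np.round(v,4) for v in tri([(S,s(*a)),(T,t(*b))])])
print("tcp->cam in wrist frame", W["R"]@np.array([.19227,.59436,.23074])+W["t"])
E
```

```text
cams [1.2204266  0.62833957 0.92969669] [0.33056211 0.0418189  1.3937247 ] [0.11405168 0.61902084 0.37315162]
L [0.4871 0.1026 0.1554] 0.7635
M [0.6213 0.2004 0.1224] 0.6747
S [0.4582 0.2745 0.0889] 0.864
post [ 0.6335 -0.1106  0.1735] 0.6529
tip [ 0.5062 -0.1144  0.1792] 0.6016
disc [ 0.5953 -0.1121  0.1653] 0.4305
tcp->cam in wrist frame [0.00062152 0.03212522 0.16116735]
```

Heights agree with the text (152, 122, 92, 177 and 179 mm). I'll move above the trays with the tool turned so the fingers close along x, then refine with the wrist camera.

arm_command(commands=[[[22,-28,2],-0.083,-1],[[22,-28,2],-0.083,-1],[[22,-28,2],-0.083,-1],[[22,-28,2],-0.083,-1],[[22,-28,2],-0.083,-1],[[22,-28,2],-0.083,-1],[[22,-28,2],-0.083,-1],[[22,-28,2],-0.083,-1],[[22,-28,2],-0.083,-1],[[22,-28,2],-0.083,-1],[[22,-28,2],-0.083,-1],[[22,-28,2],-0.083,-1],[[22,-28,2],-0.083,-1],[[22,-28,2],-0.083,-1]], newtons=40)

```text
clock: 1.55
position: [0.501, 0.2014, 0.2594]
tool_rot: [-3.142, -0.0, 1.664]
force: [0.1, 0.2, -0.3]
grip_width: 0.0852
finger_force: 0.0
```

Run:
```python
from workcell import bot, grab_frame
import cv2,pickle
s=bot.observe(); print(s["clock"],s["position"],s["tool_rot"],s["force"])
f=grab_frame("wrist"); pickle.dump(f,open("w1.pkl","wb")); cv2.imwrite("pics/w1.png",cv2.resize(f["image"][:,:,::-1],(800,600),interpolation=cv2.INTER_CUBIC))
```

```text
1.55 [0.5009941  0.2014194  0.25937786] [-3.14152530e+00 -5.23614084e-05  1.66353517e+00] [ 0.09313439  0.17573229 -0.31472789]
```

View pics/w1.png

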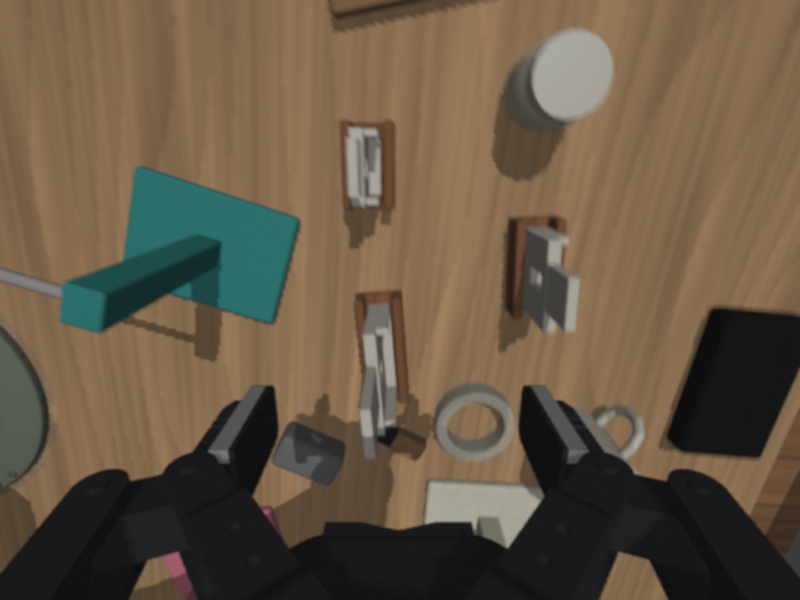

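The wrist view shows S at (365,165), M at (545,275) and L at (380,380). I'll zoom the three lips into one mosaic.

Run:
```python
import pickle,cv2,numpy as np
im=pickle.load(open("w1.pkl","rb"))["image"][:,:,::-1]
# 44x100 px windows x6 -> 264x600
P=[im[y:y+100,x:x+44] for x,y in((268,90),(418,170),(280,272))]
m=np.hstack([cv2.resize(p,(264,600),interpolation=cv2.INTER_CUBIC) for p in P])
cv2.imwrite("pics/w1m.png",m)
```

```text
(no output)
```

View pics/w1m.png

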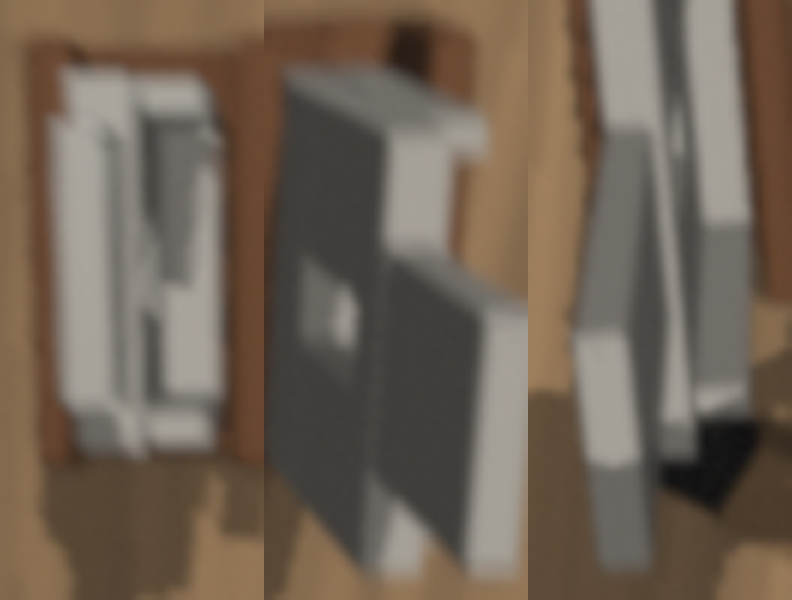

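Run:
```python
from h import *
d=pickle.load(open("f0.pkl","rb"));S,T=d["scene"],d["top"];W=pickle.load(open("w1.pkl","rb"))
s=lambda x,y:np.array([215+x/4,190+y/4]); t=lambda x,y:np.array([195+x/3.636,150+y/3.636])
cor=np.array([[-.005,.02,0],[.003,.02,0],[-.005,-.02,0],[.003,-.02,0]])
D={"S":((268,90),[(50,125),(100,125),(65,405),(118,410)],(716,337),(80,428),[.458,.2745,.09,.1]),
"M":((418,170),[(214,308),(262,303),(204,575),(254,575)],(481,393),(196,160),[.621,.2,.12,.1]),
"L":((280,272),[(50,333),(97,333),(72,570),(122,570)],(487,180),(350,369),[.487,.1026,.15,.1])}
print("cam",cen(W))
for n,(o,c,a,b,x0) in D.items():
    c=np.array(o)+np.array(c)/6
    def tr(p,X): 
        cs,sn=np.cos(p[3]),np.sin(p[3]); return X@np.array([[cs,sn,0],[-sn,cs,0],[0,0,1]])+p[:3]
    def f(p):
        m=tr(p,np.array([[-.001,0,0]]))
        return np.concatenate([(proj(W,tr(p,cor))-c).ravel(),(proj(S,m)[0]-s(*a)),(proj(T,m)[0]-t(*b))])
    r=least_squares(f,x0); print(n,np.round(r.x,4),np.round(r.fun,1))
```

```text
cam [0.49333091 0.28243335 0.40173097]
S [0.4629 0.2742 0.0885 0.1173] [-0.6 -0.2  0.3 -0.4 -0.3  0.7 -0.3 -0.3 -2.2  0.8 -0.7 -1.1]
M [0.6225 0.1999 0.1251 0.1878] [-0.7  0.5  0.9  0.5 -0.5 -0.3  0.3 -1.1 -1.2 -0.9 -0.6  0.2]
L [0.4906 0.1032 0.1552 0.1537] [-1.   0.2  0.7 -0.3 -0.6  0.2  0.2 -0.2 -1.6  0.5 -1.  -0.6]
```

arm_command(commands=[[[-10,18,-20],0.006,-1],[[-10,18,-20],0.006,-1],[[-10,18,-20],0,-1],[[-9,18,-20],0,-1],[[0,0,-25],0,-1],[[0,0,-25],0,-1],[[0,0,-25],0,-1],[[0,0,-20],0,-1],[[0,0,-10],0,-1],[[0,0,0],0,-0.2],[[0,0,0],0,0.3],[[0,0,0],0,0.6],[[0,0,0],0,1],[[0,0,0],0,1],[[0,0,0],0,1],[[0,0,0],0,1]])

```text
clock: 3.2
position: [0.4616, 0.2749, 0.0748]
tool_rot: [3.141, -0.001, 1.679]
force: [-1.1, -0.6, 6.2]
grip_width: 0.0064
finger_force: 43.1
```

arm_command(commands=[[[0,0,10],0,1],[[0,0,25],0,1],[[0,0,35],0,1],[[0,0,35],0,1],[[0,0,35],0,1],[[-2,-20,25],0,1],[[-2,-35,0],-0.02,1],[[-2,-40,0],-0.02,1],[[-2,-40,0],-0.02,1],[[-2,-40,0],-0.02,1],[[-2,-40,0],0,1],[[-2,-40,0],0,1],[[-2,-40,0],0,1],[[-2,-40,0],0,1],[[-2,-30,0],0,1],[[-2,-15,0],0,1],[[0,0,0],0,1],[[0,0,0],0,1]])

```text
clock: 5.0
position: [0.4393, -0.1051, 0.2396]
tool_rot: [3.141, -0.0, 1.598]
force: [-0.4, 0.6, -1.4]
grip_width: 0.007
finger_force: 42.1
```

Run:
```python
from workcell import bot, grab_frame
import cv2,pickle,numpy as np
s=bot.observe(); print(s["clock"],s["position"],s["tool_rot"],s["force"],s["grip_width"])
d={n:grab_frame(n) for n in("wrist","top","scene")}; pickle.dump(d,open("f2.pkl","wb"))
w=d["wrist"]["image"][:,:,::-1]; t=d["top"]["image"][:,:,::-1]; sc=d["scene"]["image"][:,:,::-1]
a=cv2.resize(w[120:480,150:590],(800,655),interpolation=cv2.INTER_CUBIC)
a=cv2.resize(w,(480,360)); b=cv2.resize(t[160:260,340:420],(320,400),interpolation=cv2.INTER_CUBIC)
c=cv2.resize(sc[190:250,230:310],(320,240),interpolation=cv2.INTER_CUBIC)
m=np.zeros((600,800,3),np.uint8); m[:360,:480]=a; m[:400,480:]=b; m[360:600,:320]=c
cv2.imwrite("pics/f2.png",m)
```

```text
5.0 [ 0.43928549 -0.10506429  0.23963743] [ 3.14136183e+00 -4.12624538e-04  1.59832209e+00] [-0.35143681  0.58713935 -1.40480347] 0.006983959233196542
```

View pics/f2.png

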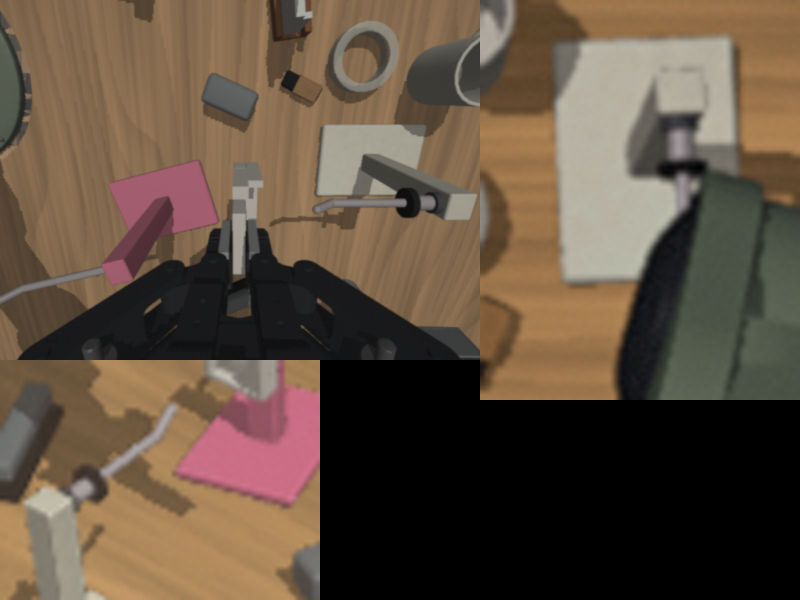

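The tray is in hand. The wrist view shows the hook bar from tip (315,210) to disc (407,202) and post top (458,206). One zoom for accuracy.

Run:
```python
import pickle,cv2,numpy as np
w=pickle.load(open("f2.pkl","rb"))["wrist"]["image"][:,:,::-1]
a=cv2.resize(w[235:310,410:640],(797,260),interpolation=cv2.INTER_CUBIC) # 3.465
b=cv2.resize(w[210:370,290:370],(170,340),interpolation=cv2.INTER_CUBIC) # 2.125
a=cv2.resize(w[240:305,410:640],(800,226),interpolation=cv2.INTER_CUBIC) # 3.478
b=cv2.resize(w[205:295,290:380],(370,370),interpolation=cv2.INTER_CUBIC) # 4.111
c=cv2.resize(w[285:375,290:380],(370,370),interpolation=cv2.INTER_CUBIC)
m=np.zeros((600,800,3),np.uint8); m[:226]=a; m[230:,:370]=b; m[230:,400:770]=c
cv2.imwrite("pics/f2z.png",m)
```

```text
(no output)
```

View pics/f2z.png

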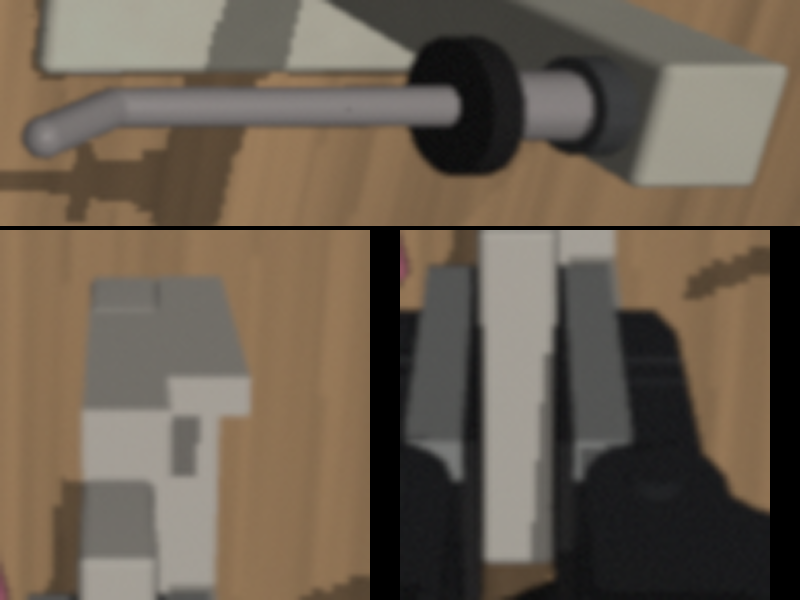

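Run:
```python
from h import *
from scipy.spatial.transform import Rotation as Ro
W=pickle.load(open("f2.pkl","rb"))["wrist"]; print("cam",cen(W))
P=[((44,138),(-116,0,179)),((120,107),(-98,0,165)),((665,66),(0,13,177)),((787,66),(24,13,177)),((755,184),(24,-13,177)),((635,184),(0,-13,177))]
px=np.array([(410+u/3.478,240+v/3.478) for (u,v),_ in P]); X=np.array([q for _,q in P])/1000
def tr(p,X): return Ro.from_euler("z",p[3]).apply(X)+p[:3]
for zfree in(0,1):
    f=lambda p:(proj(W,tr(p*np.array([1,1,zfree,1]),X))-px).ravel()
    r=least_squares(f,[.62,-.11,0,.03]); print("hook",np.round(r.x,4),np.round(r.fun,1))
    if not zfree: h=r.x
g=np.array([410+447/3.478,240+106/3.478])
r2=least_squares(lambda d:proj(W,tr(h,np.array([[-d[0],0,.165]])))[0]-g,[.03]); print("disc",r2.x,r2.fun)
b=lambda u,v:(290+u/4.111,205+(v-230)/4.111); c=lambda u,v:(290+(u-400)/4.111,285+(v-230)/4.111)
Q=[(b(80,558),(-5,20,84)),(b(155,558),(3,20,84)),(c(485,562),(-5,-20,84)),(c(553,562),(3,-20,84)),(b(92,278),(-5,28,0)),(b(220,278),(15,28,0)),(b(82,408),(-5,28,62)),(b(250,375),(15,28,50))]
qx=np.array([a for a,_ in Q]);Y=np.array([a for _,a in Q])/1000
f=lambda p:(proj(W,Ro.from_euler("xyz",p[3:]).apply(Y)+p[:3])-qx).ravel()
r=least_squares(f,[.44,-.105,.17,0,0,.03]); print("tray",np.round(r.x,4),np.round(r.fun,1))
```

```text
cam [ 0.43693224 -0.02377432  0.38203837]
hook [ 0.624  -0.1113 -0.0092  0.0387] [-0.5 -0.1 -2.3  0.1  0.5 -0.7  2.5 -1.   0.4  1.1 -0.8  1.4]
hook [ 0.6262 -0.1124 -0.0029  0.041 ] [ 1.3  0.  -0.9  0.2 -0.2 -0.6  1.3 -1.1 -0.5  0.5 -1.2  0.9]
disc [0.02541005] [-0.05444379 -5.67958088]
tray [ 0.4408 -0.1051  0.1714 -0.0056 -0.0024  0.0328] [-0.5 -0.1  0.6 -0.2 -0.6 -0.   0.6 -0.1 -0.  -0.1  0.1 -0.2  0.   0.4
 -0.2  0.3]
```

arm_command(commands=[[[10,-3.5,-12],0.002,1],[[10,-3.5,-12],0.002,1],[[10,-3.5,-12],0.002,1],[[0,0,0],0,1],[[10,0.4,0],0,1],[[10,0.4,0],0,1],[[15,0.6,0],0,1],[[15,0.6,0],0,1],[[15,0.6,0],0,1],[[15,0.6,0],0,1],[[0,0,0],0,1],[[0,0,0],0,1]])

```text
clock: 6.35
position: [0.5496, -0.1124, 0.2035]
tool_rot: [3.141, 0.0, 1.605]
force: [-0.2, -0.6, -0.4]
grip_width: 0.0069
finger_force: 42.1
```

Run:
```python
from workcell import bot, grab_frame
import pickle
s=bot.observe(); print(s["position"],s["tool_rot"],s["force"],s["moment"])
```

```text
[ 0.54955505 -0.11236669  0.20349064] [3.14148942e+00 2.43243227e-05 1.60513613e+00] [-0.16735149 -0.64210422 -0.445937  ] [-0.02231855 -0.05119314 -0.01771624]
```

arm_command(commands=[[[5,-0.8,-5],0,1],[[5,0,-5],0,1],[[5,0.2,-3],0,1],[[0,0,-1],0,1],[[0,0,-1],0,1],[[0,0,0],0,1],[[0,0,0],0,1]])

```text
clock: 7.05
position: [0.5643, -0.1133, 0.1884]
tool_rot: [3.142, -0.0, 1.605]
force: [0.6, 0.3, -1.5]
grip_width: 0.007
finger_force: 42.1
```

arm_command(commands=[[[2,0.1,0],0,1],[[2,0.1,0],0,1],[[2,0.1,0],0,1],[[2,0.1,0],0,1],[[1,0,0],0,1],[[1,0,0],0,1],[[1,0,0],0,1],[[1,0,0],0,1],[[0,0,0],0,1],[[0,0,0],0,1]])

```text
clock: 8.05
position: [0.5763, -0.1128, 0.1883]
tool_rot: [-3.142, -0.0, 1.605]
force: [-0.5, 0.0, -1.0]
grip_width: 0.007
finger_force: 42.1
```

arm_command(commands=[[[1,0,0],0,1],[[1,0,0],0,1],[[1,0.1,0],0,1],[[1,0,0],0,1],[[1,0,0],0,1],[[1,0.1,0],0,1],[[0,0,0],0,1]])

```text
clock: 8.75
position: [0.5825, -0.1126, 0.1883]
tool_rot: [-3.142, 0.0, 1.605]
force: [0.3, 0.8, -0.4]
grip_width: 0.0071
finger_force: 42.1
```

Next, contact in 1 mm rows, checking every 3 mm.

arm_command(commands=[[[1,0,0],0,1],[[1,0,0],0,1],[[1,0,0],0,1],[[0,0,0],0,1]])

```text
clock: 9.15
position: [0.5855, -0.1126, 0.1883]
tool_rot: [3.142, -0.0, 1.605]
force: [0.3, -0.9, -0.8]
grip_width: 0.0069
finger_force: 42.1
```

arm_command(commands=[[[1,0,0],0,1],[[1,0,0],0,1],[[0,0,0],0,1]])

```text
clock: 9.45
position: [0.5872, -0.1127, 0.1882]
tool_rot: [-3.141, -0.0, 1.605]
force: [-2.4, -0.3, 0.6]
grip_width: 0.0073
finger_force: 42.3
```

arm_command(commands=[[[0.5,0,0],0,1],[[0.5,0,0],0,1],[[0,0,0],0,1]])

```text
clock: 9.75
position: [0.5881, -0.1127, 0.1882]
tool_rot: [-3.141, -0.0, 1.605]
force: [-5.2, 0.7, 1.9]
grip_width: 0.007
finger_force: 42.4
```

arm_command(commands=[[[0.5,0,0],0,1],[[0,0,0],0,1],[[0,0,0],0,1],[[0,0,0],0,1]])

```text
clock: 10.15
position: [0.5884, -0.1126, 0.1882]
tool_rot: [-3.141, -0.0, 1.605]
force: [-6.3, 0.5, 2.7]
grip_width: 0.0071
finger_force: 42.5
```

arm_command(commands=[[[0,0,0],0,1]])

```text
clock: 10.25
position: [0.5884, -0.1126, 0.1882]
tool_rot: [-3.141, -0.0, 1.605]
force: [-6.8, 1.3, 1.3]
grip_width: 0.0066
finger_force: 42.5
```

arm_command(commands=[[[-0.5,0,0],0,1],[[-0.5,0,0],0,1],[[-0.5,0,0],0,1],[[-0.5,0,-0.5],0,1],[[0,0,-0.5],0,1],[[0,0,-0.5],0,1],[[0,0,0],0,1],[[0,0,0],0,1]])

```text
clock: 11.05
position: [0.5869, -0.1126, 0.1867]
tool_rot: [-3.142, 0.0, 1.605]
force: [-1.7, -0.4, -1.2]
grip_width: 0.0068
finger_force: 42.1
```

arm_command(commands=[[[-0.3,0,-0.5],0,1],[[0,0,-0.5],0,1],[[0,0,0],0,1],[[0,0,0],0,1]])

```text
clock: 11.45
position: [0.5866, -0.1126, 0.1858]
tool_rot: [3.141, 0.0, 1.605]
force: [-0.4, -0.5, -1.2]
grip_width: 0.0072
finger_force: 42.1
```

arm_command(commands=[[[0,0,-0.5],0,1],[[0,0,-0.5],0,1],[[0,0,0],0,1],[[0,0,0],0,1]])

```text
clock: 11.85
position: [0.5868, -0.1127, 0.1855]
tool_rot: [3.141, -0.0, 1.605]
force: [-3.5, 1.4, 9.9]
grip_width: 0.007
finger_force: 43.7
```

arm_command(commands=[[[0,0,0.5],0,1],[[0,0,0],0,1],[[0,0,0],0,0.8],[[0,0,0],0,0.7],[[0,0,0],0,0.6],[[0,0,0],0,0.5],[[0,0,0],0,0.3],[[0,0,0],0,0],[[0,0,20],0,-0.3],[[0,0,30],0,-1]])

```text
clock: 12.85
position: [0.5858, -0.1124, 0.2346]
tool_rot: [-3.139, -0.0, 1.605]
force: [0.4, -0.3, 1.4]
grip_width: 0.0684
finger_force: 0.0
```

Run:
```python
from workcell import bot, grab_frame
import cv2,pickle,numpy as np
d={n:grab_frame(n) for n in("wrist","scene")}; pickle.dump(d,open("f3.pkl","wb"))
w=d["wrist"]["image"][:,:,::-1]; sc=d["scene"]["image"][:,:,::-1]
m=np.zeros((600,800,3),np.uint8); m[:360,:480]=cv2.resize(w,(480,360)); m[:240,480:]=cv2.resize(sc[190:250,230:310],(320,240),interpolation=cv2.INTER_CUBIC)
cv2.imwrite("pics/f3.png",m); s=bot.observe(); print(s["clock"],s["position"],s["force"],s["tool_rot"])
```

```text
12.95 [ 0.58794297 -0.11323833  0.23858899] [ 1.18930814 -0.49326861  0.44092221] [3.13691576e+00 6.18985109e-04 1.60446739e+00]
```

View pics/f3.png

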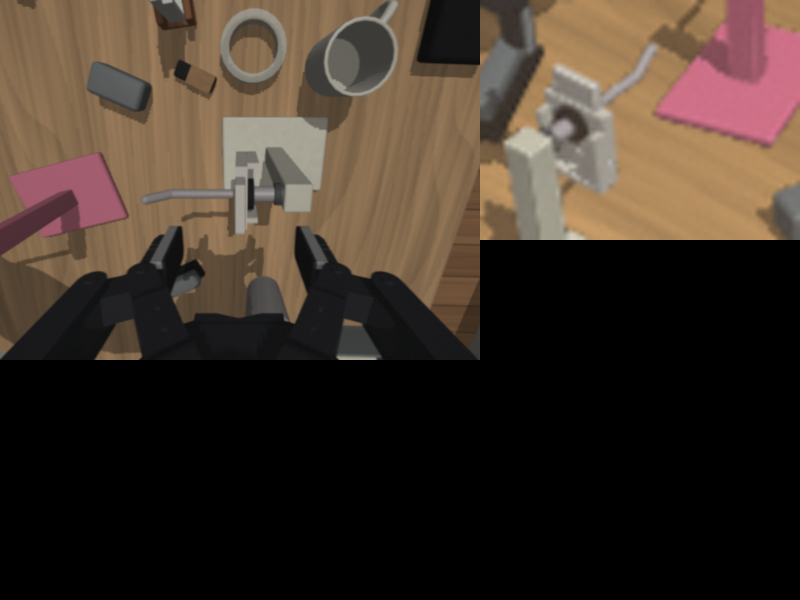

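S hangs over the disc, flush and straight: wrist picture (243,200), with the black disc behind its panel. Next I'll check the stand angles for M and L in the top frame.

Run:
```python
from h import *
d=pickle.load(open("f0.pkl","rb"))["top"]; im=cv2.cvtColor(d["image"],cv2.COLOR_RGB2HSV)
for n,(x,y) in {"S":(220,268),"M":(252,202),"L":(292,257)}.items():
    c=im[y-25:y+25,x-35:x+35].astype(int)
    m=((c[...,0]<12)&(c[...,1]>130)&(c[...,2]>50)&(c[...,2]<150)).astype(np.uint8)
    k,l,st,_=cv2.connectedComponentsWithStats(m); 
    big=np.isin(l,[i for i in range(1,k) if st[i,4]>15])
    ys,xs=np.nonzero(big); print(n,len(xs),cv2.minAreaRect(np.stack([xs,ys],1).astype(np.float32)))
```

```text
S 17 ((48.495906829833984, 23.045080184936523), (1.9012506008148193, 12.131789207458496), 5.19442892074585)
M 0 ((0.0, 0.0), (0.0, 0.0), 0.0)
L 0 ((0.0, 0.0), (0.0, 0.0), 0.0)
```

arm_command(commands=[[[4,20,5],0.02,-1],[[4,35,0],0.02,-1],[[4,40,0],0.02,-1],[[4,40,0],0.02,-1],[[4,40,0],0.02,-1],[[4,40,0],0,-1],[[4,40,0],0,-1],[[3,35,0],0,-1],[[2,23,0],0,-1],[[0,0,0],0,-1]])

```text
clock: 13.95
position: [0.619, 0.2045, 0.2394]
tool_rot: [-3.141, -0.001, 1.709]
force: [0.2, -1.1, -1.0]
grip_width: 0.0854
finger_force: 0.0
```

arm_command(commands=[[[2.5,-4.5,-20],0.01,-1],[[0,0,-30],0,-1],[[0,0,-30],0,-1],[[0,0,-25],0,-1],[[0,0,-20],0,-1],[[0,0,-9],0,-1],[[0,0,0],0,-0.2],[[0,0,0],0,0.3],[[0,0,0],0,0.6],[[0,0,0],0,1],[[0,0,0],0,1],[[0,0,0],0,1],[[0,0,0],0,1]])

```text
clock: 15.25
position: [0.6225, 0.196, 0.1069]
tool_rot: [3.14, -0.0, 1.715]
force: [0.3, -0.6, 6.1]
grip_width: 0.0068
finger_force: 42.0
```

arm_command(commands=[[[0,0,10],0,1],[[0,0,30],0,1],[[0,0,40],0,1],[[0,0,40],0,1],[[-7,0,43],0,1],[[-20,-15,0],0,1],[[-25,-25,0],-0.02,1],[[-25,-30,0],-0.02,1],[[-25,-35,0],-0.02,1],[[-25,-35,0],-0.02,1],[[-20,-35,0],-0.02,1],[[-15,-35,0],-0.01,1],[[-6,-35,0],0,1],[[0,-35,0],0,1],[[0,-25,0],0,1],[[0,-12,0],0,1],[[0,0,0],0,1],[[0,0,0],0,1]])

```text
clock: 17.05
position: [0.4539, -0.1208, 0.2696]
tool_rot: [3.141, -0.0, 1.604]
force: [0.6, 0.6, -0.2]
grip_width: 0.0069
finger_force: 41.0
```

Run:
```python
from workcell import bot, grab_frame
import cv2,pickle,numpy as np
f=grab_frame("wrist"); pickle.dump(f,open("w4.pkl","wb")); s=bot.observe(); print(s["clock"],s["position"],s["force"],s["tool_rot"])
g=cv2.cvtColor(f["image"],cv2.COLOR_RGB2HSV).astype(int)
# tray = low saturation, bright; extents per row near the tool axis
for y in range(150,380,8):
    r=g[y,270:400]; m=(r[:,1]<40)&(r[:,2]>60); x=np.nonzero(m)[0]+270
    print(y,(x.min(),x.max(),len(x)) if len(x) else None, end="; ")
```

```text
17.1 [ 0.45402506 -0.12047089  0.26946621] [-0.14419172 -0.3973227  -1.51749025] [ 3.14152632e+00 -4.14204345e-04  1.60526899e+00]
150 None; 158 None; 166 None; 174 None; 182 None; 190 (np.int64(314), np.int64(341), 28); 198 (np.int64(313), np.int64(344), 32); 206 (np.int64(312), np.int64(347), 36); 214 (np.int64(312), np.int64(346), 35); 222 (np.int64(312), np.int64(340), 29); 230 (np.int64(312), np.int64(339), 28); 238 (np.int64(312), np.int64(399), 38); 246 (np.int64(312), np.int64(395), 33); 254 (np.int64(311), np.int64(339), 29); 262 (np.int64(311), np.int64(339), 29); 270 (np.int64(310), np.int64(339), 30); 278 (np.int64(309), np.int64(338), 30); 286 (np.int64(309), np.int64(339), 31); 294 (np.int64(298), np.int64(340), 41); 302 (np.int64(296), np.int64(341), 43); 310 (np.int64(295), np.int64(342), 42); 318 (np.int64(293), np.int64(343), 43); 326 (np.int64(292), np.int64(344), 44); 334 (np.int64(291), np.int64(345), 45); 342 (np.int64(301), np.int64(334), 25); 350 (np.int64(310), np.int64(326), 17); 358 None; 366 None; 374 (np.int64(317), np.int64(326), 5);
```

Run:
```python
from h import *
f=pickle.load(open("w4.pkl","rb")); g=cv2.cvtColor(f["image"],cv2.COLOR_RGB2HSV).astype(int)
m=(g[...,1]<40)&(g[...,2]>60)
top=[int(np.nonzero(m[160:230,x])[0].min()+160) for x in range(318,338,4)]; print("first rows",top)
print("V col318", g[336:380,318,2].tolist()); print("S", g[336:380,318,1].tolist())
print("V col320 200-300", g[184:300:2,320,2].tolist())
T=np.array([.454,-.1205,.2695]); 
from scipy.spatial.transform import Rotation as Ro
for dy in(0,.002,.004,.006):
    o=T+[.0015,dy,-.0989]; R=Ro.from_euler("z",.034)
    pts=R.apply(np.array([[0,38,0],[-5,38,0],[15,38,0],[-5,38,70],[-1,20,70],[-1,20,114],[-1,-20,114],[-5,38,70]])/1000)+o
    print(dy,np.round(proj(f,pts),1).tolist())
```

```text
first rows [188, 188, 188, 188, 188]
V col318 [164, 164, 164, 164, 164, 164, 164, 165, 164, 164, 164, 164, 164, 164, 164, 164, 164, 164, 164, 157, 128, 74, 42, 43, 44, 46, 47, 49, 51, 55, 58, 59, 59, 60, 61, 60, 60, 61, 60, 59, 60, 59, 60, 58]
S [20, 19, 20, 19, 19, 20, 20, 20, 20, 19, 20, 19, 20, 19, 20, 19, 20, 20, 20, 19, 20, 17, 0, 6, 6, 6, 5, 5, 5, 5, 9, 9, 9, 4, 8, 9, 4, 8, 9, 4, 9, 9, 9, 4]
V col320 200-300 [137, 134, 115, 114, 115, 120, 115, 115, 115, 115, 114, 114, 124, 162, 166, 166, 166, 166, 166, 166, 166, 166, 166, 166, 166, 166, 165, 166, 166, 150, 114, 114, 115, 114, 114, 114, 114, 115, 115, 115, 115, 115, 115, 115, 115, 118, 162, 166, 165, 167, 166, 166, 166, 166, 166, 165, 166, 166]
0 [[320.2, 192.0], [313.2, 192.0], [341.2, 192.0], [311.5, 215.9], [319.1, 248.5], [319.4, 284.2], [319.3, 364.7], [311.5, 215.9]]
0.002 [[320.3, 189.2], [313.3, 189.2], [341.3, 189.2], [311.6, 212.1], [319.2, 245.0], [319.6, 279.8], [319.4, 361.0], [311.6, 212.1]]
0.004 [[320.4, 186.4], [313.4, 186.4], [341.5, 186.4], [311.7, 208.3], [319.4, 241.4], [319.8, 275.3], [319.6, 357.2], [311.7, 208.3]]
0.006 [[320.5, 183.6], [313.5, 183.6], [341.7, 183.6], [311.8, 204.5], [319.5, 237.8], [320.0, 270.8], [319.7, 353.5], [311.8, 204.5]]
```

arm_command(commands=[[[3,-0.6,-14],0,1],[[3,-0.6,-14],0,1],[[3,0,-13.5],0,1],[[0,0,0],0,1],[[10,0.4,0],0,1],[[12,0.5,0],0,1],[[13,0.5,0],0,1],[[15,0.6,0],0,1],[[15,0.6,0],0,1],[[15,0.6,0],0,1],[[6,0.2,0],0,1],[[0,0,0],0,1],[[0,0,0],0,1]])

```text
clock: 18.4
position: [0.5487, -0.1191, 0.2278]
tool_rot: [-3.141, 0.0, 1.605]
force: [0.7, 0.1, -0.7]
grip_width: 0.0067
finger_force: 41.0
```

arm_command(commands=[[[0,1,-5],0,1],[[0,0,-5],0,1],[[0,0,-4],0,1],[[0,0,-1],0,1],[[0,0,-1],0,1],[[0,0,0],0,1],[[0,0,0],0,1]])

```text
clock: 19.1
position: [0.5491, -0.118, 0.2119]
tool_rot: [3.141, 0.0, 1.605]
force: [0.0, -1.0, -1.1]
grip_width: 0.007
finger_force: 41.0
```

arm_command(commands=[[[2,0.1,-0.4],0,1],[[2,0.1,-0.4],0,1],[[2,0.1,0],0,1],[[2,0.1,0],0,1],[[2,0.1,0],0,1],[[2,0.1,0],0,1],[[2,0.1,0],0,1],[[2,0.1,0],0,1],[[2,0,0],0,1],[[2,0,0],0,1],[[0,0,0],0,1]])

```text
clock: 20.2
position: [0.5693, -0.1171, 0.2109]
tool_rot: [3.142, 0.0, 1.605]
force: [-0.4, -0.6, -0.1]
grip_width: 0.0069
finger_force: 41.0
```

arm_command(commands=[[[1,0,0],0,1],[[1,0,0],0,1],[[1,0,0],0,1],[[1,0.1,0],0,1],[[0,0,0],0,1]])

```text
clock: 20.7
position: [0.5732, -0.117, 0.211]
tool_rot: [3.142, 0.0, 1.605]
force: [0.6, -0.1, -1.4]
grip_width: 0.0072
finger_force: 41.0
```

arm_command(commands=[[[1,0,0],0,1],[[1,0,0],0,1],[[1,0,0],0,1],[[0,0,0],0,1]])

```text
clock: 21.1
position: [0.5762, -0.117, 0.211]
tool_rot: [3.142, 0.0, 1.605]
force: [-0.3, -0.2, 0.1]
grip_width: 0.0068
finger_force: 41.0
```

arm_command(commands=[[[1,0,0],0,1],[[0.5,0,0],0,1],[[0,0,0],0,1]])

```text
clock: 21.4
position: [0.5773, -0.1171, 0.2109]
tool_rot: [-3.141, -0.0, 1.605]
force: [-3.3, 1.0, 0.9]
grip_width: 0.0068
finger_force: 41.2
```

arm_command(commands=[[[0.5,0,0],0,1],[[0.5,0,0],0,1],[[0,0,0],0,1],[[0,0,0],0,1]])

```text
clock: 21.8
position: [0.5782, -0.1171, 0.2109]
tool_rot: [-3.141, -0.0, 1.605]
force: [-4.5, -0.2, 1.7]
grip_width: 0.0068
finger_force: 41.4
```

arm_command(commands=[[[0,0,0],0,1]])

```text
clock: 21.9
position: [0.5783, -0.1171, 0.2109]
tool_rot: [-3.141, -0.0, 1.605]
force: [-4.9, -0.2, 1.9]
grip_width: 0.0069
finger_force: 41.4
```

arm_command(commands=[[[0.5,0,0],0,1],[[0.3,0,0],0,1],[[0,0,0],0,1],[[0,0,0],0,1]])

```text
clock: 22.3
position: [0.5789, -0.1171, 0.2109]
tool_rot: [-3.141, -0.0, 1.605]
force: [-6.5, 0.5, 3.0]
grip_width: 0.0067
finger_force: 41.6
```

arm_command(commands=[[[0,0,0],0,1],[[0,0,0],0,1]])

```text
clock: 22.5
position: [0.5789, -0.1171, 0.2109]
tool_rot: [-3.141, -0.0, 1.605]
force: [-5.2, 0.4, 3.8]
grip_width: 0.0065
finger_force: 41.6
```

arm_command(commands=[[[-0.5,0,0],0,1],[[-0.5,0,0],0,1],[[-0.5,0,0],0,1],[[-0.5,0,0],0,1],[[-0.4,0,-0.3],0,1],[[0,0,-0.4],0,1],[[0,0,-0.3],0,1],[[0,0,0],0,1],[[0,0,0],0,1]])

```text
clock: 23.4
position: [0.577, -0.117, 0.21]
tool_rot: [3.141, 0.0, 1.605]
force: [-0.9, 0.2, -0.5]
grip_width: 0.0067
finger_force: 41.0
```

arm_command(commands=[[[0,0,-0.4],0,1],[[0,0,-0.3],0,1],[[0,0,0],0,1],[[0,0,0],0,1]])

```text
clock: 23.8
position: [0.5771, -0.1171, 0.2096]
tool_rot: [3.141, -0.0, 1.605]
force: [-2.4, 0.4, 4.9]
grip_width: 0.0069
finger_force: 41.9
```

arm_command(commands=[[[-0.2,0,0.3],0,1],[[0,0,0],0,1],[[0,0,0],0,0.8],[[0,0,0],0,0.7],[[0,0,0],0,0.6],[[0,0,0],0,0.5],[[0,0,0],0,0.3],[[0,0,0],0,0],[[0,0,20],0,-0.3],[[0,0,30],0,-1],[[0,0,30],0,-1],[[0,0,0],0,-1]])

```text
clock: 25.0
position: [0.5781, -0.1176, 0.2932]
tool_rot: [3.136, 0.001, 1.605]
force: [1.3, -0.9, -0.6]
grip_width: 0.0852
finger_force: 0.0
```

Run:
```python
from workcell import bot, grab_frame
import cv2,pickle,numpy as np
f=grab_frame("wrist"); pickle.dump(f,open("w5.pkl","wb")); s=bot.observe(); print(s["clock"],s["position"],s["force"],s["tool_rot"])
from h import *
# check tray M: predicted lip top corners vs image columns / rows
from scipy.spatial.transform import Rotation as Ro
o=np.array([.5785,-.1132,.111]); R=Ro.from_euler("z",.036)
c=np.array([[-5,20,114],[3,20,114],[-5,-20,114],[3,-20,114]])/1000
p=proj(f,R.apply(c)+o); print(np.round(p,1).tolist())
g=cv2.cvtColor(f["image"],cv2.COLOR_RGB2HSV).astype(int)
x0=int(p[:,0].min())-12
for y in range(int(p[:,1].min())-8,int(p[:,1].max())+10,4): print(y,x0,g[y,x0:x0+44:2,2].tolist())
```

```text
25.05 [ 0.57741686 -0.1172202   0.2911655 ] [ 0.48541501 -0.25687919 -1.47128256] [3.13862042e+00 1.10218058e-04 1.60484913e+00]
[[310.6, 221.9], [323.0, 221.9], [311.1, 278.7], [322.8, 278.7]]
213 298 [142, 140, 140, 120, 138, 110, 103, 111, 112, 112, 112, 115, 135, 112, 160, 164, 164, 165, 159, 130, 35, 26]
217 298 [143, 140, 140, 121, 138, 109, 101, 112, 113, 113, 113, 115, 128, 111, 160, 163, 163, 163, 159, 132, 33, 29]
221 298 [127, 126, 126, 116, 124, 102, 110, 133, 134, 134, 134, 129, 112, 110, 160, 163, 163, 163, 158, 127, 33, 29]
225 298 [145, 145, 145, 146, 145, 130, 132, 162, 163, 164, 163, 156, 106, 111, 160, 163, 163, 163, 157, 121, 34, 31]
229 298 [109, 109, 108, 108, 108, 101, 129, 162, 163, 163, 163, 156, 104, 110, 160, 163, 163, 163, 154, 114, 32, 29]
233 298 [145, 144, 143, 104, 91, 95, 131, 162, 163, 162, 162, 156, 104, 110, 160, 163, 163, 163, 152, 107, 30, 26]
237 298 [145, 144, 145, 104, 89, 88, 127, 162, 163, 163, 163, 156, 105, 110, 160, 163, 163, 163, 150, 99, 26, 26]
241 298 [146, 145, 145, 105, 90, 88, 126, 162, 163, 163, 163, 155, 104, 110, 160, 162, 163, 
[... 566 characters left out ...]
62, 162, 162, 145, 105, 87, 83]
265 298 [110, 111, 106, 94, 90, 89, 118, 159, 162, 162, 161, 156, 108, 103, 103, 104, 115, 114, 110, 94, 87, 83]
269 298 [149, 135, 98, 94, 90, 88, 116, 160, 161, 162, 162, 156, 132, 109, 101, 112, 152, 159, 144, 95, 87, 83]
273 298 [150, 135, 96, 94, 90, 88, 116, 159, 161, 161, 162, 157, 140, 99, 92, 128, 131, 141, 141, 139, 132, 94]
277 298 [151, 136, 97, 93, 89, 89, 102, 129, 131, 132, 132, 126, 94, 91, 130, 135, 132, 142, 142, 139, 134, 125]
281 298 [150, 136, 97, 94, 90, 89, 87, 86, 87, 87, 90, 90, 89, 91, 130, 134, 133, 142, 141, 139, 133, 128]
285 298 [148, 150, 108, 94, 90, 90, 87, 86, 87, 90, 121, 138, 138, 135, 136, 133, 136, 142, 140, 139, 133, 129]
```

arm_command(commands=[[[-8,10,0],0.02,-1],[[-15,30,0],0.02,-1],[[-15,40,0],0.02,-1],[[-15,40,0],0.02,-1],[[-15,40,0],0.02,-1],[[-12,40,0],0.02,-1],[[-8,20,-10],0,-1],[[0,0,-20],0,-1],[[0,0,-30],0,-1],[[0,0,0],0,-1],[[0,0,0],0,-1],[[0,0,0],0,-1]])

```text
clock: 26.25
position: [0.489, 0.103, 0.2306]
tool_rot: [3.141, -0.0, 1.725]
force: [-0.1, -0.4, -1.3]
grip_width: 0.0857
finger_force: 0.0
```

arm_command(commands=[[[0,0.5,-25],0,-1],[[0,0,-30],0,-1],[[0,0,-25],0,-1],[[0,0,-15],0,-1],[[0,0,0],0,-0.2],[[0,0,0],0,0.3],[[0,0,0],0,0.6],[[0,0,0],0,1],[[0,0,0],0,1],[[0,0,0],0,1],[[0,0,0],0,1]])

```text
clock: 27.35
position: [0.489, 0.1037, 0.1352]
tool_rot: [3.141, -0.0, 1.725]
force: [-2.0, 1.0, 9.9]
grip_width: 0.0068
finger_force: 42.2
```

arm_command(commands=[[[0,0,10],0,1],[[0,0,30],0,1],[[0,0,40],0,1],[[0,0,40],0,1],[[-4,0,30],0,1],[[-7,-15,0],-0.02,1],[[-7,-30,0],-0.02,1],[[-7,-35,0],-0.02,1],[[-7,-35,0],-0.02,1],[[-7,-35,0],-0.02,1],[[0,-35,0],-0.02,1],[[0,-25,0],0,1],[[0,-11.5,0],0,1],[[0,0,0],0,1],[[0,0,0],0,1],[[0,0,0],0,1]])

```text
clock: 28.95
position: [0.4496, -0.1174, 0.2845]
tool_rot: [-3.141, -0.0, 1.605]
force: [-0.1, -0.1, -1.2]
grip_width: 0.0068
finger_force: 40.6
```

Run:
```python
from workcell import bot, grab_frame
from h import *
from scipy.spatial.transform import Rotation as Ro
s=bot.observe(); T=s["position"]; print(s["clock"],T,s["force"],s["tool_rot"])
f=grab_frame("wrist"); pickle.dump(f,open("w6.pkl","wb")); g=cv2.cvtColor(f["image"],cv2.COLOR_RGB2HSV).astype(int)
print("V col320",[(y,int(g[y,320,2])) for y in range(170,380,2)])
for y in(196,215,240,350): print(y,g[y,290:360:2,2].tolist())
R=Ro.from_euler("z",s["tool_rot"][2]-np.pi/2)
for dy in(-.002,0,.002):
    o=T+R.apply([.0015,dy,-.1272])
    pts=R.apply(np.array([[-5,48,0],[15,48,0],[-5,48,78],[-1,20,78],[-1,20,144],[-1,-20,144]])/1000)+o
    print(dy,np.round(proj(f,pts),1).tolist())
```

```text
28.95 [ 0.44958408 -0.11737168  0.28445314] [-0.07923343 -0.1464387  -1.187392  ] [-3.14124989e+00 -2.71296624e-04  1.60546716e+00]
V col320 [(170, 138), (172, 139), (174, 138), (176, 121), (178, 115), (180, 115), (182, 117), (184, 114), (186, 115), (188, 114), (190, 114), (192, 118), (194, 160), (196, 167), (198, 168), (200, 167), (202, 167), (204, 167), (206, 167), (208, 167), (210, 167), (212, 167), (214, 167), (216, 167), (218, 167), (220, 168), (222, 167), (224, 167), (226, 167), (228, 168), (230, 168), (232, 167), (234, 167), (236, 167), (238, 167), (240, 158), (242, 115), (244, 114), (246, 115), (248, 115), (250, 114), (252, 115), (254, 114), (256, 115), (258, 115), (260, 115), (262, 115), (264, 115), (266, 115), (268, 115), (270, 115), (272, 115), (274, 116), (276, 116), (278, 116), (280, 115), (282, 116), (284, 115), (286, 116), (288, 117), (290, 157), (292, 168), (294, 167), (296, 167), (298, 167), (300, 167), (302, 167), (304, 167), (306, 167), (308, 167), (310, 167), (312, 167), (314, 166), (316, 166), (318, 166), (320, 166), (322, 166), (324, 166), (326, 164), (328, 163)
[... 593 characters left out ...]
59, 166, 152, 149, 144, 143, 145, 145, 143, 143, 141, 146, 152]
240 [139, 140, 142, 138, 143, 146, 143, 130, 95, 92, 101, 152, 158, 158, 158, 158, 158, 163, 167, 167, 167, 168, 167, 166, 153, 146, 143, 144, 144, 143, 143, 140, 138, 145, 150]
350 [30, 28, 28, 27, 26, 28, 28, 28, 34, 35, 101, 164, 166, 165, 165, 165, 165, 148, 86, 33, 33, 22, 20, 27, 28, 28, 27, 27, 29, 31, 32, 34, 33, 32, 28]
-0.002 [[313.7, 175.9], [339.1, 175.9], [312.0, 194.0], [318.9, 240.7], [319.3, 291.1], [319.1, 371.5]]
0 [[313.7, 173.3], [339.2, 173.3], [312.0, 190.5], [319.0, 237.5], [319.3, 286.7], [319.1, 367.8]]
0.002 [[313.7, 170.7], [339.2, 170.7], [312.0, 187.0], [319.0, 234.3], [319.3, 282.3], [319.1, 364.1]]
```

arm_command(commands=[[[3,0.3,-12],0,1],[[3,0.3,-12],0,1],[[3,0.3,-12.5],0,1],[[0,0,0],0,1],[[10,0.4,0],0,1],[[12,0.5,0],0,1],[[13,0.5,0],0,1],[[15,0.6,0],0,1],[[15,0.6,0],0,1],[[15,0.6,0],0,1],[[6,0.2,0],0,1],[[0,0,0],0,1],[[0,0,0],0,1]])

```text
clock: 30.3
position: [0.5444, -0.1139, 0.248]
tool_rot: [-3.141, 0.0, 1.605]
force: [-0.4, -0.2, -2.1]
grip_width: 0.0073
finger_force: 40.6
```

arm_command(commands=[[[0,0.8,-5],0,1],[[0,0,-5],0,1],[[0,0,-4],0,1],[[0,0,-1.5],0,1],[[0,0,-1],0,1],[[0,0,0],0,1],[[0,0,0],0,1]])

```text
clock: 31.0
position: [0.5448, -0.113, 0.2317]
tool_rot: [3.141, 0.0, 1.605]
force: [1.0, -0.0, -1.4]
grip_width: 0.007
finger_force: 40.6
```

arm_command(commands=[[[2,0.1,-0.4],0,1],[[2,0.1,0],0,1],[[2,0.1,0],0,1],[[2,0.1,0],0,1],[[2,0.1,0],0,1],[[1.5,0,0],0,1],[[1.5,0.1,0],0,1],[[1,0,0],0,1],[[1,0.1,0],0,1],[[1,0,0],0,1],[[0,0,0],0,1]])

```text
clock: 32.1
position: [0.5608, -0.1122, 0.2312]
tool_rot: [-3.142, -0.0, 1.605]
force: [-0.4, -0.3, -1.4]
grip_width: 0.0069
finger_force: 40.6
```

arm_command(commands=[[[1,0,0],0,1],[[1,0,0],0,1],[[1,0.1,0],0,1],[[1,0,0],0,1],[[0,0,0],0,1]])

```text
clock: 32.6
position: [0.5649, -0.1121, 0.2311]
tool_rot: [-3.142, 0.0, 1.605]
force: [0.6, 0.4, -1.4]
grip_width: 0.0074
finger_force: 40.6
```

arm_command(commands=[[[1,0,0],0,1],[[1,0,0],0,1],[[0,0,0],0,1]])

```text
clock: 32.9
position: [0.5668, -0.1122, 0.2312]
tool_rot: [-3.141, -0.0, 1.605]
force: [0.4, 0.1, -1.2]
grip_width: 0.0067
finger_force: 40.7
```

arm_command(commands=[[[1,0,0],0,1],[[0,0,0],0,1]])

```text
clock: 33.1
position: [0.5675, -0.1122, 0.2311]
tool_rot: [-3.141, -0.0, 1.605]
force: [-2.9, -0.1, 1.3]
grip_width: 0.007
finger_force: 41.0
```

arm_command(commands=[[[0.5,0,0],0,1],[[0,0,0],0,1]])

```text
clock: 33.3
position: [0.568, -0.1122, 0.2311]
tool_rot: [-3.141, -0.0, 1.605]
force: [-4.7, 0.7, 1.8]
grip_width: 0.0069
finger_force: 41.2
```

arm_command(commands=[[[0.5,0,0],0,1],[[0.3,0,0],0,1],[[0,0,0],0,1],[[0,0,0],0,1]])

```text
clock: 33.7
position: [0.5688, -0.1121, 0.2311]
tool_rot: [-3.141, -0.0, 1.605]
force: [-5.7, 0.4, 1.9]
grip_width: 0.0069
finger_force: 41.6
```

arm_command(commands=[[[0,0,0],0,1],[[0,0,0],0,1]])

```text
clock: 33.9
position: [0.5687, -0.1122, 0.2311]
tool_rot: [-3.141, -0.0, 1.605]
force: [-5.5, 1.0, 1.8]
grip_width: 0.0065
finger_force: 41.6
```

arm_command(commands=[[[0.4,0,0],0,1],[[0,0,0],0,1],[[0,0,0],0,1],[[0,0,0],0,1]])

```text
clock: 34.3
position: [0.5691, -0.1121, 0.2311]
tool_rot: [-3.141, -0.0, 1.605]
force: [-6.0, -0.3, 2.0]
grip_width: 0.0072
finger_force: 41.7
```

arm_command(commands=[[[-0.5,0,0],0,1],[[-0.5,0,0],0,1],[[-0.5,0,0],0,1],[[-0.5,0,0],0,1],[[-0.3,0,-0.3],0,1],[[0,0,-0.4],0,1],[[0,0,-0.2],0,1],[[0,0,0],0,1],[[0,0,0],0,1]])

```text
clock: 35.2
position: [0.5672, -0.1121, 0.2303]
tool_rot: [3.141, 0.0, 1.605]
force: [-0.8, -0.2, -1.0]
grip_width: 0.0072
finger_force: 40.7
```

arm_command(commands=[[[0,0,-0.4],0,1],[[0,0,-0.3],0,1],[[0,0,0],0,1],[[0,0,0],0,1]])

```text
clock: 35.6
position: [0.5674, -0.1122, 0.23]
tool_rot: [3.141, -0.0, 1.605]
force: [-1.2, 0.2, 5.6]
grip_width: 0.0069
finger_force: 41.7
```

arm_command(commands=[[[0,0,0.3],0,1],[[0,0,0],0,1],[[0,0,0],0,0.8],[[0,0,0],0,0.7],[[0,0,0],0,0.6],[[0,0,0],0,0.5],[[0,0,0],0,0.3],[[0,0,0],0,0],[[0,0,20],0,-0.3],[[0,0,30],0,-1],[[0,0,30],0,-1],[[0,0,10],0,-1],[[0,0,0],0,-1],[[0,0,0],0,-1],[[0,0,0],0,-1],[[0,0,0],0,-1],[[0,0,0],0,-1],[[0,0,0],0,-1]])

```text
clock: 37.4
position: [0.5671, -0.1122, 0.3196]
tool_rot: [-3.141, 0.0, 1.605]
force: [0.0, 0.3, 0.7]
grip_width: 0.0852
finger_force: 0.0
```

Run:
```python
from workcell import bot, grab_frame
import cv2,numpy as np
w=grab_frame("wrist")["image"][:,:,::-1]; sc=grab_frame("scene")["image"][:,:,::-1]
m=np.zeros((600,800,3),np.uint8); m[:360,:480]=cv2.resize(w,(480,360)); m[:360,480:]=cv2.resize(sc[190:280,230:310],(320,360),interpolation=cv2.INTER_CUBIC)
m[360:,:480]=cv2.resize(w[200:320,220:460],(480,240),interpolation=cv2.INTER_CUBIC)
cv2.imwrite("pics/f7.png",m); s=bot.observe(); print(s["clock"],s["position"],s["force"])
```

```text
37.5 [ 0.56711235 -0.11216704  0.3197603 ] [-0.90168536 -0.06265361  0.5301459 ]
```

View pics/f7.png

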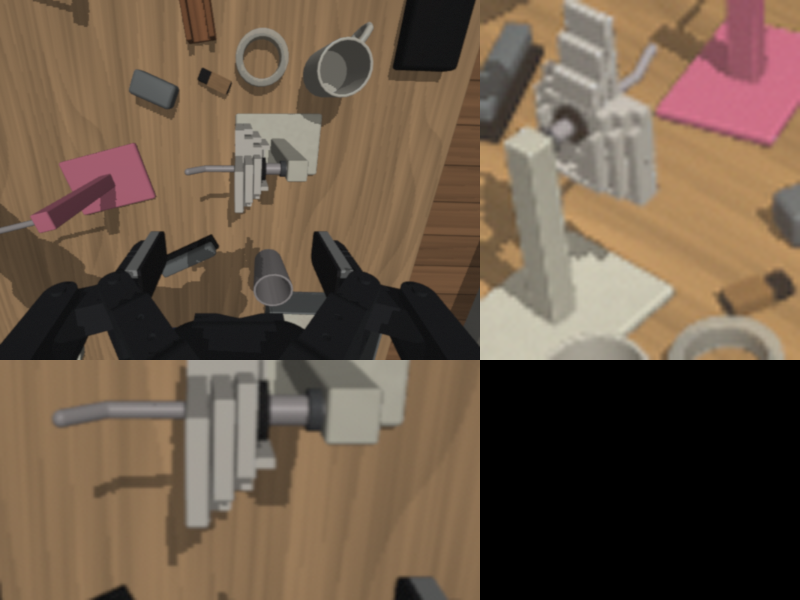

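All three trays hang nested, straight and evenly about 10 mm apart: in the zoomed panel, the lips are at columns 187, 213 and 237. The bystanders look undisturbed.

```bash
python3 -c "
from workcell import ticket
print(ticket.job_done())"
```

```text
the job is handed in; nothing more can be done
None
```

The three trays hang nested on the white hook in the order smallest, middle, largest, each pressed against the back stop at about 6 to 7 N by the wrist reading, and the job was handed in at about 37.5 s; no verdict came back.

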